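Put the masking-tape rolls on their posts

TASK

Tidy up the masking tape on the model-making table: thread the large roll over the thick post and the small roll over the thin post, in either order. Let go of each roll once it is down on its post, lying flat on the wooden foot.

Things in the scene. Friction and masses are not known exactly. Their poses are not given: they have to be found in the camera images.
- big_roll_center (a point): Large roll of cream masking tape on a cardboard core, lying flat: outside diameter 64 mm, hole diameter 50 mm right through, 24 mm high, loose, about 40 g. Point: centre of the hole, half-way up (12 mm above its underside). z axis: along the hole. Can be gripped across its outside from above.
- small_roll_center (a point): Small roll of the same masking tape, lying flat: outside diameter 42 mm, hole diameter 28 mm right through, 24 mm high, loose, about 25 g. Point: centre of the hole, half-way up (12 mm above its underside). z axis: along the hole. Can be gripped across its outside from above.
- thick_stand_seat (a point): Fixed plain wooden stand with the thick post: a round foot 72 mm in diameter and 10 mm high, with one upright round post 30 mm in diameter in its middle that rises 45 mm above the foot. Point: on the post's axis at the height of the foot's top face (10 mm above the table), where the underside of the roll comes to lie. z axis: up along the post.
- slim_stand_seat (a point): Fixed plain wooden stand with the thin post: the same foot, 72 mm in diameter and 10 mm high, with one upright round post 8 mm in diameter in its middle that rises 45 mm above the foot. Point: on the post's axis at the height of the foot's top face (10 mm above the table), where the underside of the roll comes to lie. z axis: up along the post.

How it is judged:
At the end, for the whole second after the job is handed in: The large roll is round the thick post and the small roll round the thin post: each roll's centre is within 14 mm of its post's axis and less than 17 mm (but more than 6 mm) above the top of the foot (12 mm when lying on it), and its hole is within 10 degrees of upright (horizontal distance between big_roll_center and thick_stand_seat below 0.014 m and z of big_roll_center in the frame of thick_stand_seat between 0.006 and 0.017 m and angle between the z axis of big_roll_center and the z axis of thick_stand_seat, either way round below 0.17 rad and horizontal distance between small_roll_center and slim_stand_seat below 0.014 m and z of small_roll_center in the frame of slim_stand_seat between 0.006 and 0.017 m and angle between the z axis of small_roll_center and the z axis of slim_stand_seat, either way round below 0.17 rad); the robot touches nothing.
It also fails if it takes over 56 s, if anything falls off the work surface, if the arm or the gripper's body presses on something with over 40 N, if the wrist force passes 120 N, or if a joint passes its speed limit or range.

ROBOT

A 6-joint arm with a two-finger parallel gripper is mounted at the origin on the work surface; the furniture and walls round the work are solid. World frame = base frame: x ahead of the robot, y to its left, z up, the work surface at z = 0. Lengths are in m, angles in rad, forces in N, time in s.
With the tool pointing down it reaches from about 0.3 to 0.775 m from the base axis. Payload 14.6 kg.
Tool frame: the origin (TCP) lies at the very end of the fingers, on their centre line; the grasp point (between the pads) lies 19 mm behind it; z points along the fingers, y is the line along which they close (so a half turn about z gives the same grasp; the last joint's range is limited). The gripper opens to 94 mm and grips with 3 to 60 N. Pads are 16 mm wide; open, the fingers measure 119 mm over their backs; the gripper's body (75 mm by 177 mm) begins 78 mm behind the grasp point.
Start: joints at [1.213, 0.3, 1.521, -0, 1.321, -0.067], TCP at [0.158, 0.527, 0.205] pointing down, gripper open.
Joint ranges: [-3.03, 3.03], [-0.79, 2.21], [0.23, 2.52], [-1.04, 4.18], [0, 3.07], [-2.55, 2.55]. Speed limits (rad/s): [2.22, 2.22, 2.57, 3.14, 3.14, 3.14].

INTERFACE

Orientations are given as [roll, pitch, yaw] about the fixed x, y, z axes, in that order (R = Rz(yaw) Ry(pitch) Rx(roll)).
In Python, from station import * gives the robot as it stands.
- The arm moves only by the tool jog_arm, never from a script. Its argument "rows" is a list of rows, each a list of 3 entries, a list of its own where there are three numbers: the shift along the tool's x, y, z in m, then the turn about the tool's z in degrees, then the finger opening in m, from 0 to 0.094. A call has 1 to 12 rows; each row shifts and turns the commanded pose from where the row before left it, along the tool's axes as they then stand; what a row does not reach is not made up. A row lasts 1/12 s, in which the tool goes at most 41.7 mm and 7.16 degrees, less where a joint would pass 70% of its speed; a pose out of reach is approached as far as the arm can. A call is refused whole if a number of a shift passes 0.0417 or a number of a turn 7.16, either way. A call with a gripper value outside its range is refused whole. The fingers move at their own pace and stop on an object; "squeeze" is the grip in N (left out, the last holds). Time passes only in rows, so rows that do not move let the fingers close. It gives the time, the measured TCP pose, the force, the opening and the grip force at its end, in the units of the state.
- get_obs(): the state, without advancing time (a new reading comes with each control period).
- camera(name): name is "side" or "top" or "wrist"; returns a dict with "image" (400x640x3 uint8, red, green, blue), "range_z" (400x640 float32, m along the optical axis (not along the pixel's ray), 0 where there is no reading), "K" (3x3 intrinsics, pixels), "k1" (the pictures are not rectified: a ray, as slopes to the right and down, at radius r is drawn at 1 + k1 r^2 times it, then the intrinsics apply), "world_from_camera" (4x4, takes a point from camera to world coordinates); the wrist camera has in their place "T_tool_cam" (4x4, takes a point from camera to tool coordinates, whose origin is the TCP and whose axes are the flange's). Camera axes: x right, y up, looking along -z (the intrinsics and any distortion apply to the point x, -y, -z); pixel columns grow to the right and rows downward; lengths in m; the calibration is good to about 2 mm. A picture is of the moment at which its call begins: read the wrist's pose just before it.
- hand_in(): hands the job in; it is judged then, once.
Trained networks look in a picture, given as the dict that the camera call returned (one of the last four; its "shot" number tells which), for a name from the list of things; names that differ only in an ending like _2 or _b are one class to them, and where a whole thing is asked for, a point or a joint stands for the part that bears it (a point fixed in the world has none). Each returns a list of dicts, best first, with "p" (0 to 1); they miss things now and then, are a little off and sometimes report something else, mostly with a low value. They report only what shows in the picture. A call takes as long as a camera call.
- search_frame(label, picture): "at" ([column, row] as shares, 0 to 1, of the picture: columns of its width, rows of its height, amid what is visible of it).
- spot_point(label, picture): "at" ([column, row] as shares, 0 to 1, of the picture: columns of its width, rows of its height: a listed point, or the origin of a listed thing).
The state is a dict: "time_s": time; "qpos": joint angles; "joint_vel": joint speeds; "tau": joint torques, N m; "ee_pos": TCP position; "eef_rot": TCP orientation; "force": force on the tool from outside, world axes, zero at the start; "moment": the same for the moment, N m; "grip_width": finger opening in m; "grip_force": force on a finger pad.
Only numpy, scipy, OpenCV 4.12 (cv2) and the standard library are available. Lean on these libraries where they do the work, as an engineer would, in place of code of your own. Each camera call takes 0.05 s, during which the arm holds its last target. There are 200 camera calls.

## Working session

There is one attempt and no reset: what is moved stays moved. The work goes in short steps, Python scripts to look and compute and a tool call to move; the robot and the scene stay as the last step left them, time stands still between calls to the robot, and variables do not carry over. Pictures are saved under pics/ and viewed, at most 10 in all, crops included, and the job is handed in when it is done.

Besides the shell and the picture viewer there is one more tool, called after "Request:" by a JSON object that holds its "method" and its "body". jog_arm: Moves the arm, as the interface text tells. Its arguments: {"type":"object","properties":{"rows":{"type":"array","items":{"type":"array"}},"squeeze":{"type":"number"}},"required":["rows"]}

```bash
mkdir -p pics; cat > h.py <<'E'
from station import *
import numpy as np, cv2
from scipy.spatial.transform import Rotation as R
N=["big_roll_center","small_roll_center","thick_stand_seat","slim_stand_seat"]
Z=dict(zip(N,[.012,.012,.010,.010]))
def pose():
    o=get_obs(); T=np.eye(4); T[:3,3]=o["ee_pos"]; T[:3,:3]=R.from_euler("xyz",o["eef_rot"]).as_matrix(); return o,T
def shot(name):
    o,T=pose(); c=camera(name)
    c["W"]=T@np.array(c["T_tool_cam"]) if name=="wrist" else np.array(c["world_from_camera"]); return c
def ray(c,u,v):
    K=np.array(c["K"]); p=np.array([(u-K[0,2])/K[0,0],(v-K[1,2])/K[1,1]]); s=p.copy()
    for _ in range(20): s=p/(1+c["k1"]*(s@s))
    return np.array([s[0],-s[1],-1.0])
def atz(c,u,v,z):
    W=c["W"]; d=W[:3,:3]@ray(c,u,v); return W[:3,3]+d*(z-W[2,3])/d[2]
def byrange(c,u,v):
    r=c["range_z"][int(v),int(u)]; return (c["W"]@np.append(ray(c,u,v)*r,1))[:3]
def save(c,f): cv2.imwrite("pics/"+f,c["image"][:,:,::-1])
E
python3 - <<'E'
from h import *
print(pose()[0])
for n in ["top","side","wrist"]:
    c=shot(n); save(c,n+"1.png"); print(n,c["W"][:3,3].round(3),c["k1"])
    for l in N:
        for f in (spot_point,):
            for d in f(l,c)[:2]:
                u,v=d["at"][0]*640,d["at"][1]*400
                print(l,round(d["p"],2),int(u),int(v),atz(c,u,v,Z[l]).round(4),byrange(c,u,v).round(3))
E
```

```text
{'time_s': 0.0, 'qpos': array([ 1.21338424e+00,  3.00471767e-01,  1.52158522e+00,  7.01687420e-05,
        1.32070630e+00, -6.66266968e-02]), 'joint_vel': array([ 2.13793633e-03, -3.31437475e-05,  1.28679959e-03, -2.96820625e-04,
        1.32342021e-03,  3.74254432e-04]), 'tau': array([-2.60653462e-03, -5.31811845e+01, -3.52734232e+01,  7.07268412e-02,
        2.45956139e-02, -6.98051076e-05]), 'ee_pos': array([0.15759376, 0.5266615 , 0.20488422]), 'eef_rot': array([-3.14042914e+00, -1.45752579e-04,  2.85078977e+00]), 'force': array([-0.43045953, -0.43894268, -0.41782669]), 'moment': array([ 0.02071935, -0.05925695, -0.00377102]), 'grip_force': 0.0, 'grip_width': 0.09386710686885558}
top [0.332 0.014 0.989] -0.02313620664780565
big_roll_center 0.59 443 213 [ 0.4207 -0.2682  0.012 ] [ 0.422 -0.271  0.002]
small_roll_center 0.53 202 209 [0.433  0.2192 0.012 ] [0.434 0.221 0.002]
small_roll_center 0.17 343 177 [ 0.4965 -0.0665  0.012 ] [ 0.49  -0.063  0.053]
thick_stand_seat 0.78 344 176 [ 0.498  -0.0678  0.01  ] [ 0.49  -0.064  0.055]
slim_stand_seat 0.79 264 195 [0.4617 0.0952 0.01  ] [0.462 0.095 0.011]
side [0.291 0.82  0.503] 0.03602330089696743
big_roll_center 0.63 347 154 [ 0.4108 -0.2862  0.012 ] [ 0.411 -0.288  0.011]
small_roll_center 0.81 301 276 [0.4304 0.219  0.012 ] [0.427 0.234 0.024]
thick_stand_seat 0.6 295 190 [ 0.5045 -0.0782  0.01  ] [ 0.498 -0.051  0.025]
thick_stand_seat 0.16 297 233 [0.4644 0.0889 0.01  ] [0.462 0.099 0.017]
slim_stand_seat 0.92 295 236 [0.4656 0.1    0.01  ] [0.465 0.103 0.012]
slim_stand_seat 0.69 344 157 [ 0.415  -0.2676  0.01  ] [ 0.411 -0.237  0.024]
wrist [0.09  0.548 0.384] -0.03575748250243948
```

View pics/top1.png

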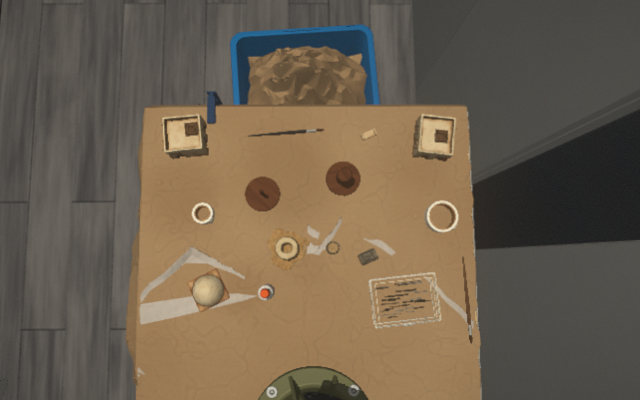

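View pics/side1.png

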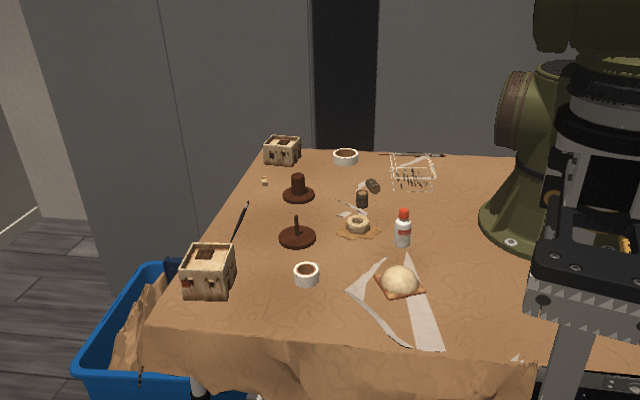

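The top view shows the small roll at (202,212), the big roll at (442,216), the slim stand at (263,194) and the thick stand at (343,178). The loose ring at (287,248) is a distractor. I'll refine these positions by segmentation in the top view.

```bash
cat >> h.py <<'E'
def blob(c,xy,rad,zl,zh,white):
    # world points in a height band and colour near xy; min enclosing circle
    r=c["range_z"]; im=c["image"].astype(int); out=[]
    vs,us=np.nonzero(r>0)
    K=np.array(c["K"]); P=cv2.undistortPoints(np.stack([us,vs],1).astype(float).reshape(-1,1,2),K,np.array([c["k1"],0,0,0.])).reshape(-1,2)
    d=r[vs,us]; X=np.stack([P[:,0]*d,-P[:,1]*d,-d,np.ones_like(d)],1)@c["W"].T
    b=im[vs,us]; br=b.sum(1)
    m=(np.hypot(*(X[:,:2]-xy).T)<rad)&(X[:,2]>zl)&(X[:,2]<zh)&((br>420) if white else (br<200))
    X=X[m]; (cx,cy),rr=cv2.minEnclosingCircle(X[:,:2].astype(np.float32)) if len(X) else ((0,0),0)
    # centroid on a constant plane
    return len(X),(round(cx,4),round(cy,4)),round(rr,4),X[:,:3].mean(0).round(4) if len(X) else None
E
python3 - <<'E'
from h import *
c=shot("top")
for l,xy,w in [("big",(.421,-.268),1),("small",(.433,.219),1),("thick",(.495,-.067),0),("slim",(.462,.095),0)]:
    print(l,blob(c,xy,.05,*((.012,.04) if w else (.003,.02)),w))
    if not w: print(" post",blob(c,xy,.05,.04,.07,0))
E
```

```text
big (257, (0.4144, -0.2616), 0.0326, array([ 0.4144, -0.2591,  0.0235]))
small (159, (0.4259, 0.2166), 0.0204, array([0.4253, 0.2151, 0.0236]))
thick (154, (0.4957, -0.0634), 0.0339, array([ 0.4936, -0.0712,  0.01  ]))
 post (124, (0.4947, -0.0648), 0.0148, array([ 0.4934, -0.0661,  0.0537]))
slim (88, (0.4643, 0.0986), 0.0336, array([0.4573, 0.0994, 0.0103]))
 post (17, (0.4615, 0.0981), 0.0023, array([0.4639, 0.0987, 0.0525]))
```

Request:
{"method": "jog_arm", "body": {"rows": [[[-0.0285,-0.018,0],0,0.08],[[-0.0285,-0.018,0],0,0.08],[[-0.0285,-0.018,0],0,0.08],[[-0.0285,-0.018,0],0,0.08],[[-0.0285,-0.018,0],0,0.08],[[-0.0285,-0.018,0],0,0.08],[[-0.0285,-0.018,0],0,0.08],[[-0.0285,-0.018,0],0,0.08],[[-0.0285,-0.018,0],0,0.08],[[-0.0285,-0.018,0],0,0.08],[[-0.0285,-0.018,0],0,0.08],[[-0.0285,-0.018,0],0,0.08]], "squeeze": 12}}

```text
time_s: 1.8
ee_pos: [0.4243, 0.2205, 0.2057]
eef_rot: [3.141, 0.0, 2.851]
force: [-0.3, 0.7, -0.9]
grip_width: 0.0797
grip_force: 0.0
```

```bash
cat >> h.py <<'E'
def go(x,y,z):
    o,T=pose(); return (T[:3,:3].T@(np.array([x,y,z])-T[:3,3])).round(4)
E
python3 - <<'E'
from h import *
o,T=pose(); print(o["ee_pos"],o["eef_rot"],o["time_s"])
c=shot("wrist"); save(c,"w2.png")
print(blob(c,(.426,.2166),.05,.012,.04,1), go(.426,.2166,.1))
print(blob(c,(.463,.0985),.05,.003,.02,0),blob(c,(.463,.0985),.05,.04,.07,0))
E
```

```text
[0.42430097 0.22046095 0.20565428] [3.14127932e+00 3.63928988e-04 2.85078513e+00] 1.8
(225, (0.4219, 0.2155), 0.0228, array([0.4334, 0.2183, 0.0229])) [ 0.001  -0.0008  0.1055]
(221, (0.4626, 0.1003), 0.0349, array([0.4529, 0.1146, 0.0086])) (0, (0, 0), 0, None)
```

View pics/w2.png

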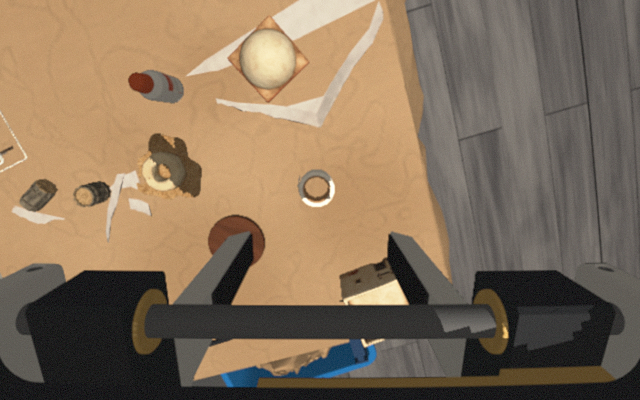

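The wrist view shows the small roll at (317,188), clear of obstacles. I'll go lower and look again.

Request:
{"method": "jog_arm", "body": {"rows": [[[0,0,0.03],0,0.08],[[0,0,0.035],0,0.08],[[0,0,0.035],0,0.08],[[0,0,0.03],0,0.08],[[0,0,0],0,0.08]]}}

```text
time_s: 2.27
ee_pos: [0.4208, 0.2208, 0.0707]
eef_rot: [-3.136, -0.006, 2.851]
force: [-0.7, 0.2, -0.6]
grip_width: 0.08
grip_force: 0.0
```

```bash
python3 - <<'E'
from h import *
o,T=pose(); print(o["ee_pos"])
c=shot("wrist"); save(c,"w3.png")
for d in spot_point(N[1],c)[:2]:
    p=atz(c,d["at"][0]*640,d["at"][1]*400,.012); print(d,p.round(4),go(*p[:2],.003))
# all points above table near roll (top rim)
import h
src=(.426,.2166)
im=c["image"]; c2=dict(c); c2["image"]=np.full_like(im,255)
print(blob(c2,src,.035,.018,.03,1),blob(c,src,.035,.018,.03,1))
E
```

```text
[0.42082818 0.22076354 0.07073999]
{'at': [0.4938, 0.5683], 'p': 0.73} [0.4259 0.216  0.012 ] [-0.0041 -0.005   0.0729]
(1451, (0.4218, 0.2155), 0.0228, array([0.4225, 0.2162, 0.0228])) (527, (0.4237, 0.2162), 0.0209, array([0.4194, 0.2108, 0.0232]))
```

View pics/w3.png

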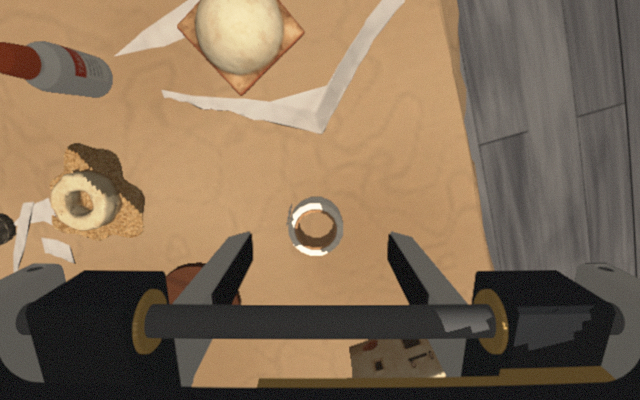

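The roll sits centred at (316,226) between the fingers. I'll shift by about 5 mm, descend and close.

Request:
{"method": "jog_arm", "body": {"rows": [[[-0.0025,-0.005,0.02],0,0.08],[[0,0,0.025],0,0.07],[[0,0,0.02],0,0.065],[[0,0,0.006],0,0.06],[[0,0,0],0,0.05],[[0,0,0],0,0.03],[[0,0,0],0,0.03],[[0,0,0],0,0.03],[[0,0,0],0,0.03]]}}

```text
time_s: 3.12
ee_pos: [0.4254, 0.2169, 0.0062]
eef_rot: [3.14, 0.002, 2.851]
force: [-0.3, 0.1, 8.6]
grip_width: 0.0419
grip_force: 12.0
```

Request:
{"method": "jog_arm", "body": {"rows": [[[0,0,-0.015],0,0.03],[[0,0,-0.03],0,0.03],[[0,0,-0.035],0,0.03],[[-0.01,-0.014,0],0,0.03],[[-0.02,-0.03,0],0,0.03],[[-0.02,-0.03,0],0,0.03],[[-0.014,-0.02,0],0,0.03],[[-0.006,-0.008,0],0,0.03],[[0,0,0],0,0.03],[[0,0,0],0,0.03],[[0,0,0],0,0.03],[[0,0,0],0,0.03]]}}

```text
time_s: 4.12
ee_pos: [0.4619, 0.0997, 0.0845]
eef_rot: [3.141, -0.0, 2.852]
force: [0.0, -0.9, -0.7]
grip_width: 0.0415
grip_force: 12.0
```

```bash
python3 - <<'E'
from h import *
o,T=pose(); print(o["ee_pos"],o["grip_width"],o["force"])
c=shot("wrist"); save(c,"w4.png")
for l in (N[1],N[3]):
  for d in spot_point(l,c)[:2]:
    p=atz(c,d["at"][0]*640,d["at"][1]*400,.01 if l==N[3] else .09); print(l,d,p.round(4))
print(blob(c,(.463,.0985),.045,.003,.02,0),blob(c,(.463,.0985),.05,.04,.07,0))
E
```

```text
[0.46187359 0.0997345  0.08454517] 0.041476922072787546 [ 0.04244666 -0.89503976 -0.67697802]
small_roll_center {'at': [0.5019, 0.6152], 'p': 0.81} [0.4592 0.1015 0.09  ]
slim_stand_seat {'at': [0.5022, 0.5315], 'p': 0.81} [0.4614 0.1014 0.01  ]
(2990, (0.4628, 0.0992), 0.0351, array([0.451 , 0.1031, 0.0093])) (31, (0.4646, 0.0985), 0.0036, array([0.465 , 0.0985, 0.0528]))
```

View pics/w4.png

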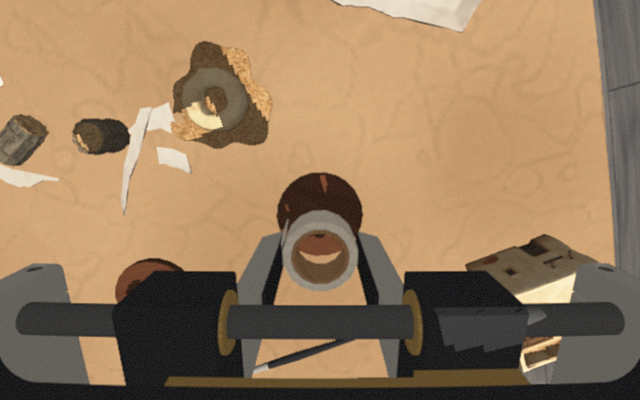

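The roll (320,250) hangs over the slim foot (320,213), and its hole should clear the post. I'll trim about 3 mm and lower it.

Request:
{"method": "jog_arm", "body": {"rows": [[[-0.0035,-0.001,0.01],0,0.03],[[0,0,0.015],0,0.03],[[0,0,0.02],0,0.03],[[0,0,0.015],0,0.03],[[0,0,0.006],0,0.03],[[0,0,0],0,0.03],[[0,0,0],0,0.03],[[0,0,0],0,0.03]]}}

```text
time_s: 4.93
ee_pos: [0.4657, 0.0967, 0.0191]
eef_rot: [3.141, 0.001, 2.851]
force: [-0.2, -0.1, -0.9]
grip_width: 0.0417
grip_force: 12.0
```

Request:
{"method": "jog_arm", "body": {"rows": [[[0,0,0.002],0,0.03],[[0,0,0],0,0.045],[[0,0,0],0,0.06],[[0,0,0],0,0.06],[[0,0,0],0,0.06],[[0,0,-0.015],0,0.06],[[0,0,-0.03],0,0.06],[[0,0,-0.03],0,0.06],[[0,0,-0.03],0,0.06],[[0,0,-0.01],0,0.06]]}}

```text
time_s: 5.77
ee_pos: [0.4666, 0.0969, 0.1355]
eef_rot: [3.139, 0.005, 2.851]
force: [0.3, -0.3, -0.0]
grip_width: 0.06
grip_force: 0.0
```

```bash
python3 - <<'E'
from h import *
o,T=pose(); print(o["ee_pos"],o["grip_width"],o["force"])
c=shot("wrist"); 
for d in spot_point(N[1],c)[:2]:
    p=atz(c,d["at"][0]*640,d["at"][1]*400,.022); print(d,p.round(4))
im=c["image"]; c["image"]=np.full_like(im,255)
print(blob(c,(.463,.0985),.045,.026,.042,1),go(.4144,-.2616,.13))
E
```

```text
[0.46660648 0.09686256 0.13549244] 0.05996835352500703 [ 0.31640938 -0.2624023  -0.03066308]
{'at': [0.4961, 0.497], 'p': 0.69} [0.4633 0.096  0.022 ]
(1048, (0.4624, 0.0964), 0.023, array([0.4631, 0.097 , 0.0327])) [-0.0532 -0.3581  0.0027]
```

Small roll is seated. Now the big one.

Request:
{"method": "jog_arm", "body": {"rows": [[[-0.0048,-0.02,0],0,0.094],[[-0.0048,-0.0325,0],0,0.094],[[-0.0048,-0.0325,0],0,0.094],[[-0.0048,-0.0325,0],0,0.094],[[-0.0048,-0.0325,0],0,0.094],[[-0.0048,-0.0325,0],0,0.094],[[-0.0048,-0.0325,0],0,0.094],[[-0.0048,-0.0325,0],0,0.094],[[-0.0048,-0.0325,0],0,0.094],[[-0.005,-0.0325,0],0,0.094],[[-0.005,-0.0325,0],0,0.094],[[0,-0.013,0],0,0.094]]}}

```text
time_s: 6.87
ee_pos: [0.4123, -0.2644, 0.1295]
eef_rot: [3.141, -0.002, 2.849]
force: [0.3, 0.6, 0.4]
grip_width: 0.0941
grip_force: 0.0
```

Request:
{"method": "jog_arm", "body": {"rows": [[[0,0,0],0,0.094],[[0,0,0],0,0.094],[[0,0,0],0,0.094]]}}

```text
time_s: 7.12
ee_pos: [0.4134, -0.2606, 0.1304]
eef_rot: [3.141, -0.002, 2.851]
force: [0.6, 0.2, -0.6]
grip_width: 0.0941
grip_force: 0.0
```

```bash
python3 - <<'E'
from h import *
o,T=pose(); print(o["ee_pos"],o["eef_rot"],o["grip_width"])
c=shot("wrist"); save(c,"w5.png")
for d in spot_point(N[0],c)[:2]:
    p=atz(c,d["at"][0]*640,d["at"][1]*400,.012); print(d,p.round(4))
im=c["image"]; c["image"]=np.full_like(im,255)
b=blob(c,(.4144,-.2616),.045,.018,.03,1); print(b,go(*b[1],.004))
E
```

```text
[ 0.41337035 -0.26062883  0.13035622] [ 3.14087176e+00 -1.61513934e-03  2.85110204e+00] 0.09405467357214858
(1518, (0.4119, -0.2634), 0.0333, array([ 0.4124, -0.263 ,  0.0229])) [ 0.0009 -0.0033  0.127 ]
```

View pics/w5.png

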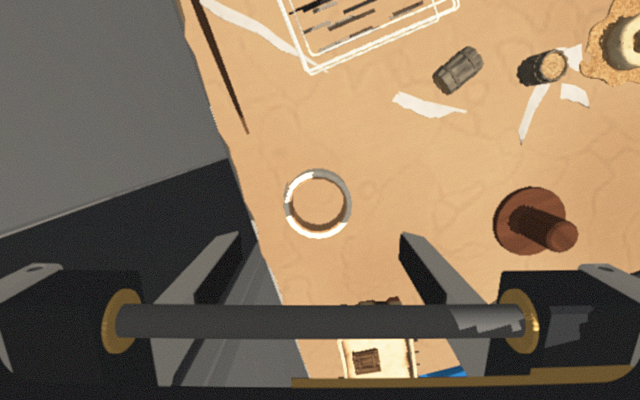

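The big roll is at (318,204), well centred between the fingers. The table edge or wall is close to the left finger, so I'll check heights there before going down.

```bash
python3 - <<'E'
from h import *
for n in ("top","wrist"):
    c=shot(n); H=[]
    for v in range(0,400,6):
        for u in range(0,640,6):
            if c["range_z"][v,u]>0:
                p=byrange(c,u,v)
                if .3<p[0]<.55 and -.5<p[1]<-.295 and p[2]>.03: H.append(p)
    H=np.array(H); print(n,len(H),H[np.argsort(-H[:,1])][:8].round(3) if len(H) else "")
E
```

```text
top 439 [[ 0.4   -0.296  0.436]
 [ 0.384 -0.296  0.447]
 [ 0.407 -0.297  0.436]
 [ 0.423 -0.298  0.422]
 [ 0.392 -0.298  0.444]
 [ 0.399 -0.301  0.44 ]
 [ 0.415 -0.302  0.427]
 [ 0.385 -0.305  0.443]]
wrist 1407 [[ 0.378 -0.295  0.263]
 [ 0.38  -0.295  0.245]
 [ 0.373 -0.296  0.242]
 [ 0.375 -0.296  0.246]
 [ 0.377 -0.296  0.247]
 [ 0.374 -0.296  0.244]
 [ 0.379 -0.296  0.26 ]
 [ 0.369 -0.296  0.243]]
```

```bash
python3 - <<'E'
from h import *
for n in ("side","wrist"):
    c=shot(n); H=[]
    for v in range(0,400,4):
        for u in range(0,640,4):
            if c["range_z"][v,u]>0:
                p=byrange(c,u,v)
                if .3<p[0]<.53 and -.6<p[1]<-.3: H.append(p)
    H=np.array(H)
    if len(H)==0: print(n,0); continue
    for a in np.arange(-.60,-.3,.03):
        m=(H[:,1]>=a)&(H[:,1]<a+.03); print(n,round(a,2),m.sum(),np.histogram(H[m,2],bins=[-2,-.02,.02,.06,.125,.3,1])[0])
E
```

```text
side -0.6 0 [0 0 0 0 0 0]
side -0.57 0 [0 0 0 0 0 0]
side -0.54 0 [0 0 0 0 0 0]
side -0.51 0 [0 0 0 0 0 0]
side -0.48 0 [0 0 0 0 0 0]
side -0.45 66 [ 4 10  7 12 27  6]
side -0.42 326 [  9  42  52  58 113  52]
side -0.39 223 [  0  14  18  35 105  51]
side -0.36 2 [0 1 0 0 1 0]
side -0.33 53 [ 0 19  0  0 34  0]
wrist -0.6 1 [1 0 0 0 0 0]
wrist -0.57 1 [1 0 0 0 0 0]
wrist -0.54 0 [0 0 0 0 0 0]
wrist -0.51 0 [0 0 0 0 0 0]
wrist -0.48 0 [0 0 0 0 0 0]
wrist -0.45 4 [0 0 1 1 2 0]
wrist -0.42 1349 [431 118 231 382 187   0]
wrist -0.39 1147 [124  57 106 292 568   0]
wrist -0.36 50 [ 0 50  0  0  0  0]
wrist -0.33 1599 [   0  403    0    0 1196    0]
```

It is a vertical wall at y ≤ -0.37 and the gripper already clears it, so a straight descent is safe. I'll skip the shift toward the wall.

Request:
{"method": "jog_arm", "body": {"rows": [[[0,0,0.02],0,0.094],[[0,0,0.035],0,0.094],[[0,0,0.035],0,0.094],[[0,0,0.025],0,0.094],[[0,0,0.01],0,0.085],[[0,0,0],0,0.07],[[0,0,0],0,0.05],[[0,0,0],0,0.05],[[0,0,0],0,0.05],[[0,0,0],0,0.05],[[0,0,0],0,0.05]]}}

```text
time_s: 8.33
ee_pos: [0.4144, -0.2621, 0.008]
eef_rot: [-3.141, 0.003, 2.851]
force: [-0.1, 1.7, 8.1]
grip_width: 0.063
grip_force: 11.9
```

Request:
{"method": "jog_arm", "body": {"rows": [[[0,0,-0.015],0,0.05],[[0,0,-0.03],0,0.05],[[0,0,-0.04],0,0.05],[[0,0.015,0],0,0.05],[[-0.005,0.035,0],0,0.05],[[-0.005,0.04,0],0,0.05],[[-0.005,0.04,0],0,0.05],[[-0.005,0.04,0],0,0.05],[[0,0.03,0],0,0.05],[[0,0.012,0],0,0.05],[[0,0,0],0,0.05],[[0,0,0],0,0.05]]}}

```text
time_s: 9.33
ee_pos: [0.4935, -0.0645, 0.0918]
eef_rot: [-3.141, 0.001, 2.852]
force: [0.5, -0.3, -0.5]
grip_width: 0.0629
grip_force: 11.9
```

Request:
{"method": "jog_arm", "body": {"rows": [[[0,0,0],0,0.05],[[0,0,0],0,0.05],[[0,0,0],0,0.05]]}}

```text
time_s: 9.58
ee_pos: [0.4933, -0.0653, 0.0915]
eef_rot: [-3.142, 0.0, 2.849]
force: [-0.1, 1.0, -0.0]
grip_width: 0.063
grip_force: 11.9
```

```bash
python3 - <<'E'
from h import *
o,T=pose(); print(o["ee_pos"],o["grip_width"],o["force"])
c=shot("wrist"); save(c,"w6.png")
for l,z in ((N[0],.09),(N[2],.01)):
  for d in spot_point(l,c)[:2]:
    p=atz(c,d["at"][0]*640,d["at"][1]*400,z); print(l,d,p.round(4))
print("foot",blob(c,(.4945,-.065),.05,.003,.02,0),"post",blob(c,(.4945,-.065),.04,.045,.06,0))
c["image"]=np.full_like(c["image"],255); print("roll",blob(c,o["ee_pos"][:2],.04,.092,.105,1), "post",blob(c,(.4945,-.065),.03,.048,.06,1))
E
```

```text
[ 0.49328357 -0.06533546  0.09152928] 0.06303618871895315 [-0.14778852  0.98078558 -0.00718222]
foot (1836, (0.494, -0.0652), 0.0351, array([ 0.4809, -0.061 ,  0.0093])) post (1089, (0.4944, -0.0653), 0.015, array([ 0.4949, -0.0651,  0.0539]))
roll (1891, (0.4834, -0.0623), 0.0387, array([ 0.4947, -0.0659,  0.099 ])) post (1128, (0.4944, -0.0653), 0.015, array([ 0.4947, -0.0654,  0.054 ]))
```

View pics/w6.png

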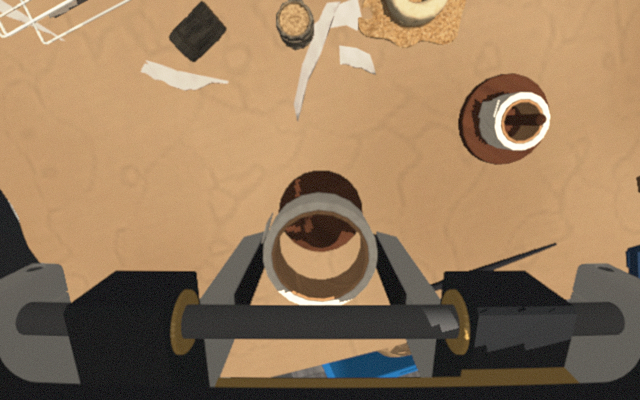

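The roll (320,248) hangs over the thick post, aligned to about 2 mm against 10 mm of play. The small roll shows flat round the thin post at (522,121). Lowering.

Request:
{"method": "jog_arm", "body": {"rows": [[[-0.001,0,0.01],0,0.05],[[0,0,0.015],0,0.05],[[0,0,0.02],0,0.05],[[0,0,0.018],0,0.05],[[0,0,0.008],0,0.05],[[0,0,0],0,0.05],[[0,0,0],0,0.05],[[0,0,0],0,0.05]]}}

```text
time_s: 10.4
ee_pos: [0.4949, -0.0646, 0.0211]
eef_rot: [3.142, 0.001, 2.851]
force: [0.2, 0.5, 0.2]
grip_width: 0.063
grip_force: 11.9
```

Request:
{"method": "jog_arm", "body": {"rows": [[[0,0,0.002],0,0.05],[[0,0,0],0,0.065],[[0,0,0],0,0.08],[[0,0,0],0,0.08],[[0,0,0],0,0.08],[[0,0,-0.015],0,0.08],[[0,0,-0.03],0,0.08],[[0,0,-0.04],0,0.08],[[0,0,-0.03],0,0.08],[[0,0,-0.02],0,0.08],[[0,0,0],0,0.08],[[0,0,0],0,0.08]]}}

```text
time_s: 11.4
ee_pos: [0.4948, -0.0645, 0.154]
eef_rot: [3.141, 0.002, 2.851]
force: [0.6, -0.6, -1.0]
grip_width: 0.0798
grip_force: 0.0
```

```bash
python3 - <<'E'
from h import *
o,T=pose(); print(o["ee_pos"],o["grip_width"],o["force"])
c=shot("wrist"); save(c,"w7.png"); c["image"]=np.full_like(c["image"],255)
print("big",blob(c,(.4944,-.0653),.045,.027,.042,1)); print("small",blob(c,(.463,.0985),.045,.027,.042,1))
E
```

```text
[ 0.49475524 -0.06453611  0.15403017] 0.0798205240962882 [ 0.57642803 -0.55700052 -1.01464988]
big (1515, (0.4934, -0.0659), 0.0333, array([ 0.4929, -0.0644,  0.0328]))
small (1180, (0.463, 0.0965), 0.0228, array([0.4639, 0.0951, 0.0326]))
```

View pics/w7.png

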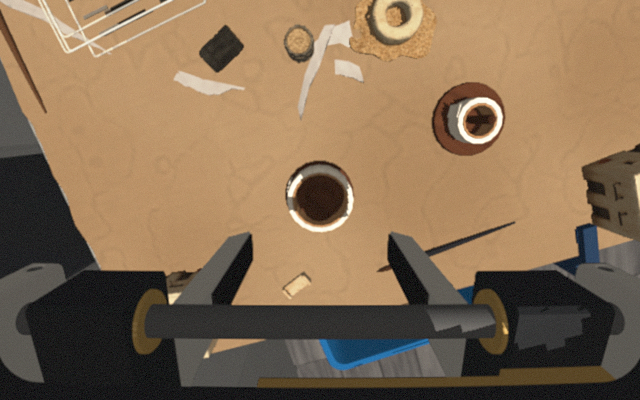

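Both rolls lie flat round their posts, the big one at (320,197) and the small one at (478,120). Their tops measure about 33 mm above the table, and the gripper is clear.

```bash
python3 -c "
from station import *
print(hand_in())"
```

```text
the job is handed in; nothing more can be done
None
```

I handed the job in at about 11.4 s: the large roll is on the thick post and the small roll on the thin post, both flat on their feet and released. The station returned no verdict.

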